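# Move the charged battery pack from the charger to the tester

### The arm

A 6-joint arm with a two-finger parallel gripper is mounted at the origin on the work surface. World frame = base frame: x ahead of the robot, y to its left, z up, the work surface at z = 0. Lengths are in m, angles in rad, forces in N, time in s.
With the tool pointing down it reaches from about 0.4 to 0.825 m from the base axis. Payload 7 kg.
Tool frame: the origin (TCP) lies between the finger pads; the fingertips stand 8 mm ahead of it and the grasp point (between the pads) lies 11 mm behind it (tip_reach is the distance from the TCP to the fingertips, in m); z points along the fingers, y is the line along which they close (so a half turn about z gives the same grasp; the last joint's range is limited). The gripper opens to 88 mm and grips with 3 to 60 N. Pads are 19 mm wide; open, the fingers measure 130 mm over their backs; the gripper's body (78 mm by 193 mm) begins 47 mm behind the grasp point.
Start: joints at [0.288, 0.359, 0.012, 0, -1.224, -0.288], TCP at [0.675, -0, 0.235] pointing down, gripper open.
Joint ranges: [-3.07, 3.07], [-1.43, 2.12], [-1.02, 1.25], [-3.03, 1.67], [-3.05, -0], [-3.03, 3.03]. Speed limits (rad/s): [2.39, 2.39, 3.01, 3.14, 3.14, 3.14].

### API

Orientations are given as a unit quaternion [x, y, z, w].
In Python, from plant import * gives the robot as it stands. The module is installed in compiled form; this text tells all that it offers.
- The arm moves only by the tool move_arm, never from a script. Its argument "series" is a list that holds one entry, the list of rows, each a list of 6 numbers: the shift along the tool's x, y, z in m, then the turn, a rotation vector about the tool's x, y, z in degrees. In form: [[[tx, ty, tz, wx, wy, wz], ...]]. A call has 1 to 8 rows; each row shifts and turns the commanded pose from where the row before left it, along the tool's axes as they then stand; what a row does not reach is not made up. A row lasts 1/10 s, in which the tool goes at most 50 mm and 8.59 degrees, less where a joint would pass 70% of its speed; a pose out of reach is approached as far as the arm can. A call with a gripper value outside its range is refused whole. "hand" is the closure, from -1 (fully open) to 1 (shut), set as the call begins (left out, the last holds). The fingers move at their own pace and stop on an object; the grip force is fixed at half the most. Time passes only in rows, so rows that do not move let the fingers close. It gives the time, the measured TCP pose, the force, the opening and the grip force at its end, in the units of the state.
- read_state(): the state, without advancing time (a new reading comes with each control period).
- camera(name): name is "scene" or "side" or "wrist"; returns (picture, depth): 400x640x3 uint8, red, green, blue; 400x640 float32, m along the optical axis (not along the pixel's ray), 0 where there is no reading.
- camera_params(name): a dict with "fx", "fy", "cx", "cy" (pixels), "R" (3x3) and "t" (3): a world point X has camera coordinates R X + t; the wrist camera has in their place "T_tool_cam" (4x4, takes a point from camera to tool coordinates, whose origin is the TCP and whose axes are the flange's). Camera axes: x right, y down, z forward; pixel columns grow to the right and rows downward; lengths in m; the calibration is good to about 2 mm. A picture is of the moment at which its call begins: read the wrist's pose just before it. camera_params takes no time and is no camera call.
- sign_off(): hands the job in; it is judged then, once.
The state is a dict: "t": time; "joint_pos": joint angles; "qvel": joint speeds; "joint_efforts": joint torques, N m; "tcp_pos": TCP position; "tool_rot": TCP orientation; "contact_force": force on the tool from outside, world axes, zero at the start; "ft_torque": the same for the moment, N m; "width": finger opening in m; "finger_force": force on a finger pad.
Only numpy, scipy, OpenCV 4.12 (cv2) and the standard library are available. Lean on these libraries where they do the work, as an engineer would, in place of code of your own. Each camera call takes 0.05 s, during which the arm holds its last target. There are 200 camera calls.

### The job

The charged battery pack is locked down in the charger's push-push bay: press it once to unlock it so that it pops up, then lift it out, stand it in the empty bay of the tester and press it down until the latch there clicks and it stays down. The latches are thin plastic and bottom out at a depth you can only feel, so press gently, never with more than 18 N, and leave everything else on the bench where it is.

Things in the scene. Friction and masses are not known exactly. Their poses are not given: they have to be found in the camera images.
- battery: the pack to move: plain black upright block, 40 (its x) x 26 (its y) x 60 mm (z), about 0.12 kg. Origin: centre of its underside, z up. It fits the bays either way round (half turn about z). At the start it is locked down in the charger's bay with only its top 5 to 8 mm above the rim; released, it stands 21 mm above the rim, enough to grip across its 26 mm.
- charger: low dark-grey plastic box fixed to the bench, 75 mm high, 100 (x) x 150 mm (y, from -100 to +50), slots across the top of its -y part. Origin: on the bench under the centre of its bay, a well open at the top, 42.4 (x) x 28.4 mm (y), with a 4 mm wide 45 degree lead-in around the mouth. The pack stands in it on a spring carriage with a push-push latch.
- charger_mouth (a point): centre of the charger bay's mouth at rim height, 75 mm above the bench. Both latches: pressed from released down to the bottom and let go, the carriage stays locked; pressed to the bottom again and let go, it returns to 0, damped, in about half a second. The change-over happens only in the last millimetre or so above the bottom; a shorter press leaves the state as it was.
- tester: pale grey metal box fixed to the bench, 75 mm high, 130 (x) x 170 mm (y, from -40 to +130); on the +y part of its top, from y = 65 mm on, a display block, a black dial and two steel posts, 10 to 12 mm high. Origin: on the bench under the centre of its bay, which has the same well, lead-in, carriage and kind of latch as the charger's and starts empty, carriage up.
- tester_mouth (a point): centre of the tester bay's mouth, at rim height, 75 mm above the bench
- charger_carriage (a joint): how far the charger's carriage is pressed down, m. 0 = released: carriage top 39 mm below the rim. Locked: 8.5 to 15.5 mm, differing from unit to unit. Bottom: a stop about 4 mm below the locked depth (12.5 to 19.5 mm). The spring pushes back with about 3 N at 0, rising evenly to 5 to 8 N just above the bottom; at the stop the force climbs by 5 N or more per mm.
- tester_carriage (a joint): the same for the tester's carriage: 0 = released (start), locked at 8.5 to 15.5 mm, stop about 4 mm deeper, same spring. Its depths are not those of the charger.
- flat_pack: another pack of the same make lying on its broad side on the bench: leave it. Origin: centre of its end face
- parts_bin: small loose grey open bin, 130 x 100 x 55 mm; origin under its centre
- screwdriver: screwdriver lying on the bench; origin near its middle
- tape_roll: roll of tape lying flat, 90 mm across, 24 mm high
- screw_cup: small white cup, 64 mm across, 45 mm high
- flux_jar: small jar, 52 mm across, 70 mm high
- carton: closed cardboard carton, 110 x 80 x 50 mm
There are look-alikes about, which are no part of the job. Leave any white or yellow look-alike of the battery alone.

How it is judged:
By the outcome, as a careful person would: the job done as asked, in the order asked, and still so for the second after the job is handed in, with the robot touching nothing.
It also fails if it takes over 70 s, if anything falls off the work surface, if the arm or the gripper's body presses on something with over 40 N, if the wrist force passes 120 N, or if a joint passes its speed limit or range.

## Working session

There is one attempt and no reset: what is moved stays moved. The work goes in short steps, Python scripts to look and compute and a tool call to move; the robot and the scene stay as the last step left them, time stands still between calls to the robot, and variables do not carry over. Pictures are saved under pics/ and viewed, at most 10 in all, crops included, and the job is handed in when it is done.

Besides the shell and the picture viewer there is one more tool, called after "Call:" as name([rows], argument=value, ...), one row to a line, values as JSON. move_arm: Moves the arm, as the interface text tells. Its arguments: {"type":"object","properties":{"series":{"type":"array","items":{"type":"array","items":{"type":"array","items":{"type":"number"}}}},"hand":{"type":"number"}},"required":["series"]}

```bash
mkdir -p pics; cat > h.py <<'E'
from plant import *
import numpy as np, cv2
from scipy.spatial.transform import Rotation as Ro
def cam(n):
    s=read_state(); im,d=camera(n); p=camera_params(n)
    if n=="wrist":
        T=np.eye(4); T[:3,:3]=Ro.from_quat(s["tool_rot"]).as_matrix(); T[:3,3]=s["tcp_pos"]
        W=T@np.array(p["T_tool_cam"])
    else:
        W=np.eye(4); R=np.array(p["R"]); W[:3,:3]=R.T; W[:3,3]=-R.T@np.array(p["t"])
    return im,d,p,W
def ray(p,W,u,v):
    return W[:3,3], W[:3,:3]@np.array([(u-p["cx"])/p["fx"],(v-p["cy"])/p["fy"],1])
def onz(p,W,u,v,z):
    o,r=ray(p,W,u,v); return o+r*(z-o[2])/r[2]
def pts(d,p,W):
    v,u=np.indices(d.shape); c=np.stack([(u-p["cx"])/p["fx"]*d,(v-p["cy"])/p["fy"]*d,d],-1)
    return c@W[:3,:3].T+W[:3,3]
def tri(a,b):
    (o1,r1),(o2,r2)=a,b; A=np.stack([r1,-r2],1); k=np.linalg.lstsq(A,o2-o1,rcond=None)[0]
    return (o1+k[0]*r1+o2+k[1]*r2)/2, np.linalg.norm(o1+k[0]*r1-o2-k[1]*r2)
def save(n,im): cv2.imwrite("pics/"+n,im[...,::-1])
E
python3 - <<'E'
from h import *
s=read_state(); print(s)
for n in("scene","side","wrist"):
    im,d,p,W=cam(n); save(n+"0.png",im); np.savez(n+"0.npz",im=im,d=d,W=W,k=[p["fx"],p["fy"],p["cx"],p["cy"]]); print(n,W.round(3).tolist(),p["fx"])
E
```

```text
{'t': 0.0, 'joint_pos': array([ 2.88097514e-01,  3.59412361e-01,  1.10769021e-02, -3.21122862e-04,
       -1.22407249e+00, -2.88089649e-01]), 'qvel': array([ 9.24330746e-05,  5.76289720e-04, -1.57223362e-04,  1.63794914e-03,
       -3.56775791e-04, -1.12943197e-03]), 'joint_efforts': array([-8.00930356e-04, -5.82726967e+01,  2.93058443e+01,  6.99745238e+00,
        6.93249181e-03, -2.06530804e-04]), 'tcp_pos': array([ 6.74546695e-01, -3.14795340e-05,  2.33619267e-01]), 'tool_rot': array([-7.07070657e-01,  7.07142429e-01,  5.17095593e-04, -6.36186477e-04]), 'contact_force': array([ 0.37943748, -0.14878288,  0.09369636]), 'ft_torque': array([-0.00092722, -0.0236042 ,  0.00296822]), 'finger_force': 0.0, 'width': 0.08756538500689123}
scene [[0.748, 0.562, -0.352, 0.911], [0.663, -0.63, 0.403, -0.414], [0.005, -0.536, -0.844, 0.949], [0.0, 0.0, 0.0, 1.0]] 405.86521435921503
side [[-0.909, -0.247, 0.337, 0.118], [-0.418, 0.555, -0.719, 0.882], [-0.009, -0.794, -0.608, 0.815], [0.0, 0.0, 0.0, 1.0]] 420.1594267069429
wrist [[-1.0, 0.001, -0.003, 0.672], [-0.0, 0.961, 0.277, -0.076], [0.003, 0.277, -0.961, 0.384], [0.0, 0.0, 0.0, 1.0]] 311.6857006730623
```

View pics/scene0.png

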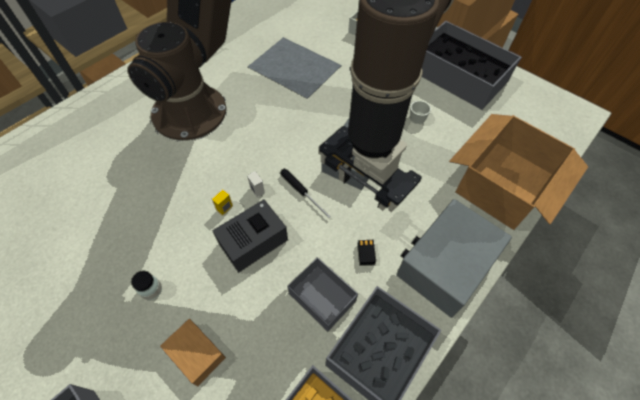

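View pics/wrist0.png

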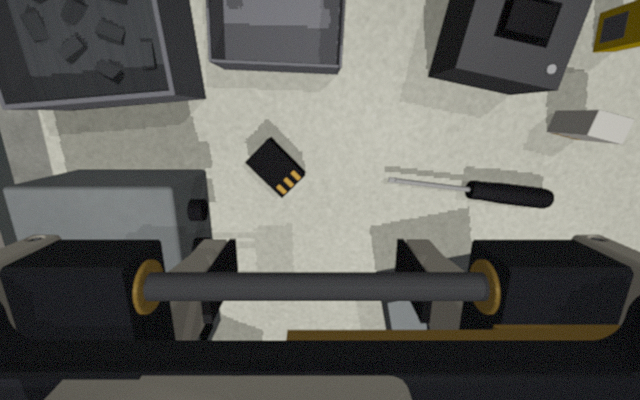

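The scene shows the dark-grey charger at (250,235), with a black square in its bay at (259,222). The flat pack is at (367,252), the white and yellow look-alikes at (255,184) and (222,202), and a plain grey box at (455,255). In the wrist view the bay is at (528,20). I haven't identified the tester yet.

View pics/side0.png

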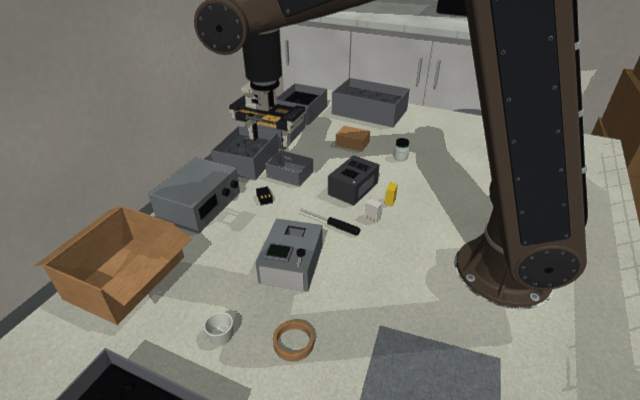

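```bash
python3 - <<'E'
from h import *
for n,L in (("scene",[(259,222),(250,235),(455,255),(415,245),(367,252),(390,165),(255,184),(222,202)]),):
    z=np.load(n+"0.npz"); k=z["k"]; p=dict(zip(["fx","fy","cx","cy"],k)); P=pts(z["d"],p,z["W"])
    for u,v in L: print(n,u,v,P[v,u].round(3))
E
```

```text
scene 259 222 [ 0.491 -0.152  0.08 ]
scene 250 235 [ 0.498 -0.19   0.076]
scene 455 255 [0.894 0.08  0.097]
scene 415 245 [0.812 0.039 0.099]
scene 367 252 [ 0.726 -0.018  0.028]
scene 390 165 [ 0.724 -0.011  0.379]
scene 255 184 [ 0.393 -0.075  0.063]
scene 222 202 [ 0.365 -0.167  0.054]
```

The side view shows the tester at (290,252), with its empty bay at (296,232) and its display and dial towards the camera. The charger is at (354,180).

```bash
python3 - <<'E'
from h import *
for n in("side","scene"):
    z=np.load(n+"0.npz"); p=dict(zip(["fx","fy","cx","cy"],z["k"])); P=pts(z["d"],p,z["W"])
    for nm,(x0,x1,y0,y1) in {"charger":(.38,.6,-.32,-.08),"tester":(.48,.75,-.02,.32)}.items():
        m=(P[...,2]>.068)&(P[...,2]<.082)&(P[...,0]>x0)&(P[...,0]<x1)&(P[...,1]>y0)&(P[...,1]<y1)&(z["d"]>0)
        k,l,st,c=cv2.connectedComponentsWithStats(m.astype(np.uint8))
        i=1+np.argmax(st[1:,4]); q=P[l==i]; r=cv2.minAreaRect((q[:,:2]*1000).astype(np.float32)); print(n,nm,m.sum(),st[i],np.median(q[:,2]).round(4),r)
    for u,v in {"side":[(296,232),(280,251),(300,254),(365,168)],"scene":[(259,222)]}[n]: print(u,v,P[v,u].round(3))
    # black tops
E
```

```text
side charger 896 [328 155  51  33 896] 0.0741 ((482.3808898925781, -177.8089599609375), (154.4873809814453, 105.05250549316406), 79.12805938720703)
side tester 1326 [ 255  219   62   50 1323] 0.074 ((520.043701171875, 204.79432678222656), (114.6397476196289, 173.23240661621094), 11.846478462219238)
296 232 [0.526 0.143 0.057]
280 251 [0.516 0.248 0.084]
300 254 [0.466 0.237 0.084]
365 168 [ 0.453 -0.203  0.074]
scene charger 2313 [ 212  199   75   63 2313] 0.0751 ((482.01220703125, -179.12838745117188), (150.7403564453125, 104.24420928955078), 78.6630859375)
scene tester 21 [351 168  10   7  20] 0.0732 ((568.1357421875, 126.23094940185547), (28.50348472595215, 3.93973708152771), 10.718204498291016)
259 222 [ 0.491 -0.152  0.08 ]
```

Choice for the target: the black top in the charger's bay at scene (259,222), world about (0.49,-0.15,0.08). Rejected: the black flat pack with gold contacts lying at (367,252), white at (255,184), yellow at (222,202). I'll move above the charger and check with a close crop.

Call:
move_arm([
  [[0.0257,0.0313,0,0,0,0],[0.0257,0.0313,0,0,0,0],[0.0257,0.0313,0,0,0,0],[0.0257,0.0313,0,0,0,0],[0.0257,0.0313,0,0,0,0],[0.0257,0.0313,0,0,0,0],[0,0,0,0,0,-8],[0,0,0,0,0,-8]],
], hand=-1)

```text
t: 0.95
tcp_pos: [0.4861, -0.155, 0.235]
tool_rot: [0.8, -0.6, 0.0, -0.0]
contact_force: [0.4, -0.3, -0.2]
width: 0.0877
finger_force: 0.0
```

Call:
move_arm([
  [[0,0,0,0,0,-8],[0,0,0,0,0,-8],[0,0,0,0,0,-8],[0,0,0,0,0,-8],[0,0,0,0,0,-8],[0,0,0,0,0,-8],[0,0,0,0,0,-8],[0,0,0,0,0,-7]],
], hand=1)

```text
t: 1.75
tcp_pos: [0.487, -0.1542, 0.2344]
tool_rot: [0.996, -0.093, -0.0, -0.0]
contact_force: [-0.2, 0.1, -0.1]
width: 0.0294
finger_force: 0.0
```

Call:
move_arm([
  [[0,0,0,0,0,0],[0,0,0,0,0,0],[0,0,0,0,0,0]],
])

```text
t: 2.05
tcp_pos: [0.4871, -0.1542, 0.2345]
tool_rot: [0.995, -0.097, -0.0, -0.0]
contact_force: [0.3, 0.1, 0.4]
width: 0.0054
finger_force: 0.0
```

```bash
python3 - <<'E'
from h import *
im,d,p,W=cam("wrist"); save("w1.png",im); np.savez("w1.npz",im=im,d=d,W=W,k=[p["fx"],p["fy"],p["cx"],p["cy"]])
s=read_state();print(s["tcp_pos"],Ro.from_quat(s["tool_rot"]).as_matrix().round(3).tolist(),s["joint_pos"].round(2),s["t"])
E
```

```text
[ 0.48710872 -0.15422284  0.23451284] [[0.981, -0.193, -0.0], [-0.193, -0.981, -0.0], [-0.0, 0.0, -1.0]] [ 0.08  0.09 -0.34  0.   -1.14  1.3 ] 2.1
```

View pics/w1.png

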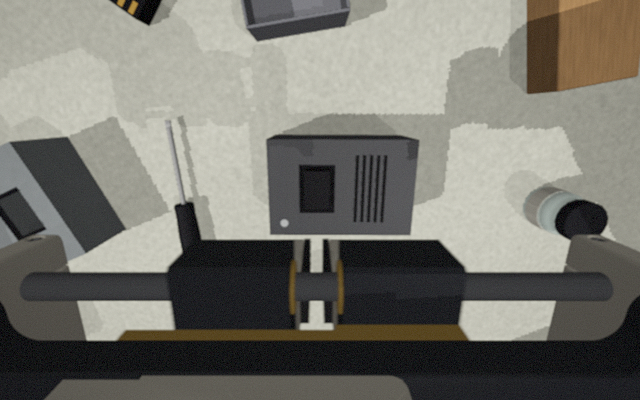

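The wrist view shows the charger squared up with the tool. The black pack top is in its bay at about (317,188), with slots at (370,188) and a latch button at (285,223). Now a measurement with depth and a close crop.

```bash
python3 - <<'E'
from h import *
z=np.load("w1.npz"); im=z["im"]; d=z["d"]; W=z["W"]; p=dict(zip(["fx","fy","cx","cy"],z["k"]))
P=pts(d,p,W); roi=np.s_[160:218,292:344]
print(P[170:212:4,317,2].round(4), P[188,290:350:4,2].round(4))
print("rim z", np.median(P[150:160,290:340,2]))
g=im.max(2); m=np.zeros(g.shape,np.uint8); m[roi]=(g[roi]<36); m=cv2.morphologyEx(m,cv2.MORPH_OPEN,np.ones((3,3)))
c=max(cv2.findContours(m,0,2)[0],key=cv2.contourArea); r=cv2.minAreaRect(c); print(r,cv2.boundingRect(c))
t=np.zeros(g.shape,bool); t[roi]=(P[roi][...,2]>.0785)&(P[roi][...,2]<.095); q=P[t]; print("raised",t.sum(),np.median(q[:,2]),cv2.minAreaRect((q[:,:2]*1000).astype(np.float32)))
print("mask centre at z .081",onz(p,W,*r[0],.081), [onz(p,W,*b,.075).round(4).tolist() for b in cv2.boxPoints(r)])
print(g[188,294:342],g[160:218,317])
# second view: scene camera
z2=np.load("scene0.npz"); p2=dict(zip(["fx","fy","cx","cy"],z2["k"])); P2=pts(z2["d"],p2,z2["W"]); t=(P2[...,2]>.0785)&(P2[...,2]<.09)&(abs(P2[...,0]-.488)<.03)&(abs(P2[...,1]+.154)<.03)
q=P2[t];print("scene raised",t.sum(),q.mean(0))
save("crop1.png",cv2.resize(im[120:245,255:425],None,fx=4,fy=4,interpolation=2))
E
```

```text
[0.0795 0.0822 0.0818 0.0811 0.0803 0.0816 0.0814 0.0818 0.0799 0.0805
 0.0726] [0.0755 0.0747 0.0758 0.073  0.0814 0.0816 0.0799 0.082  0.0817 0.0811
 0.0546 0.0738 0.0754 0.0755 0.0759]
rim z 0.07526516830421814
((316.4999694824219, 188.49998474121094), (32.99999237060547, 44.99999237060547), 0.0) (300, 166, 34, 46)
raised 1002 0.08117661005918009 ((485.7381591796875, -156.09259033203125), (25.88206672668457, 39.40312957763672), 78.08818054199219)
mask centre at z .081 [ 0.48675126 -0.15594245  0.081     ] [[0.465, -0.1342, 0.075], [0.5112, -0.1439, 0.075], [0.5048, -0.1763, 0.075], [0.4584, -0.1679, 0.075]]
[87 84 86 82 78 60 34 32 18 16 32 38 39 38 30 30 40 34 35 41 37 34 33 36
 40 35 30 35 36 36 34 35 43 33 36 36 28 16 14 31 59 79 84 89 86 85 86 86] [82 87 82 86 76 48 34 13 12 28 19 25 35 34 34 35 38 39 33 28 40 37 27 40
 32 33 38 37 36 31 39 33 34 39 43 31 40 38 27 35 37 38 42 32 35 37 37 35
 46 29 28 33 45 81 89 83 84 84]
scene raised 160 [ 0.4869915  -0.15600777  0.0810637 ]
```

View pics/crop1.png

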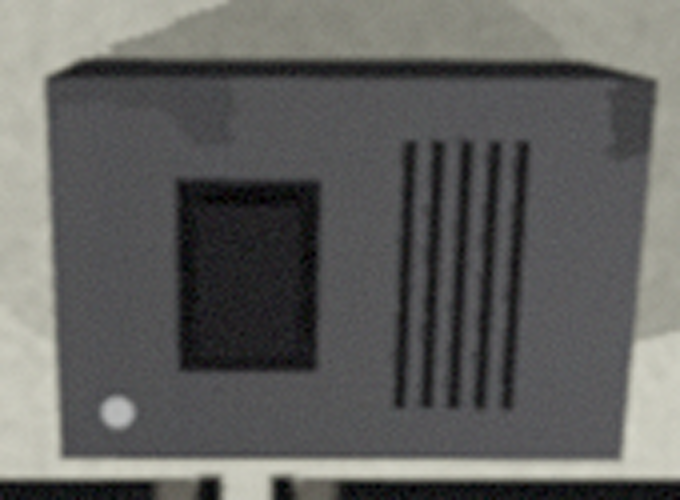

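The crop shows a plain black pack top inside the bay, about 6 mm above the rim. Two views agree: (0.4866,-0.156,0.081), size 26 x 40 mm. Going down with the fingers shut.

Call:
move_arm([
  [[0,0.0019,0.025,0,0,0],[0,0,0.025,0,0,0],[0,0,0.025,0,0,0],[0,0,0.025,0,0,0],[0,0,0.025,0,0,0],[0,0,0.01,0,0,0],[0,0,0.004,0,0,0],[0,0,0,0,0,0]],
], hand=1)

```text
t: 2.9
tcp_pos: [0.4871, -0.1561, 0.0958]
tool_rot: [0.995, -0.096, -0.0, 0.0]
contact_force: [0.1, -0.0, 0.6]
width: 0.0001
finger_force: 0.0
```

Call:
move_arm([
  [[0,0,0.001,0,0,0],[0,0,0.001,0,0,0],[0,0,0.001,0,0,0],[0,0,0.001,0,0,0]],
])

```text
t: 3.3
tcp_pos: [0.487, -0.1561, 0.0919]
tool_rot: [0.995, -0.096, 0.0, -0.0]
contact_force: [-0.2, -0.1, 0.3]
width: 0.0008
finger_force: 0.0
```

Call:
move_arm([
  [[0,0,0.001,0,0,0],[0,0,0,0,0,0]],
])

```text
t: 3.5
tcp_pos: [0.4867, -0.1561, 0.0905]
tool_rot: [0.995, -0.096, -0.0, -0.0]
contact_force: [-0.3, 1.0, -0.6]
width: 0.0004
finger_force: 0.0
```

Call:
move_arm([
  [[0,0,0.001,0,0,0],[0,0,0,0,0,0]],
])

```text
t: 3.7
tcp_pos: [0.4868, -0.1561, 0.0894]
tool_rot: [0.995, -0.096, -0.0, -0.0]
contact_force: [0.5, -0.1, -1.2]
width: 0.0005
finger_force: 0.0
```

Call:
move_arm([
  [[0,0,0.001,0,0,0],[0,0,0,0,0,0]],
])

```text
t: 3.9
tcp_pos: [0.4869, -0.1562, 0.0888]
tool_rot: [0.995, -0.096, 0.0, 0.0]
contact_force: [-1.3, 0.1, 4.4]
width: 0.0003
finger_force: 2.2
```

Call:
move_arm([
  [[0,0,0.001,0,0,0],[0,0,0,0,0,0]],
])

```text
t: 4.1
tcp_pos: [0.4869, -0.1562, 0.088]
tool_rot: [0.995, -0.096, 0.0, 0.0]
contact_force: [-1.1, 0.3, 5.3]
width: 0.0005
finger_force: 3.0
```

Call:
move_arm([
  [[0,0,0.001,0,0,0],[0,0,0,0,0,0]],
])

```text
t: 4.3
tcp_pos: [0.4869, -0.1562, 0.087]
tool_rot: [0.995, -0.096, 0.0, 0.0]
contact_force: [-2.6, -0.3, 5.7]
width: 0.0005
finger_force: 2.9
```

Call:
move_arm([
  [[0,0,0.001,0,0,0],[0,0,0,0,0,0]],
])

```text
t: 4.5
tcp_pos: [0.4869, -0.1562, 0.086]
tool_rot: [0.995, -0.096, 0.0, 0.0]
contact_force: [-1.2, 0.4, 5.9]
width: 0.0005
finger_force: 3.0
```

Call:
move_arm([
  [[0,0,0.001,0,0,0],[0,0,0,0,0,0]],
])

```text
t: 4.7
tcp_pos: [0.487, -0.1562, 0.0851]
tool_rot: [0.995, -0.096, 0.0, 0.0]
contact_force: [-1.8, 0.6, 7.0]
width: 0.0001
finger_force: 3.7
```

Call:
move_arm([
  [[0,0,0.0005,0,0,0],[0,0,0,0,0,0]],
])

```text
t: 4.9
tcp_pos: [0.487, -0.1562, 0.0848]
tool_rot: [0.995, -0.096, 0.0, 0.0]
contact_force: [-3.7, 0.8, 10.4]
width: 0.0005
finger_force: 4.9
```

Call:
move_arm([
  [[0,0,-0.004,0,0,0],[0,0,-0.01,0,0,0],[0,0,-0.03,0,0,0],[0,0,-0.03,0,0,0],[0,0,-0.036,0,0,0],[0,0,-0.03,0,0,0],[0,0,0,0,0,0]],
], hand=-0.2)

```text
t: 5.6
tcp_pos: [0.4891, -0.1564, 0.2291]
tool_rot: [0.995, -0.096, 0.004, -0.0]
contact_force: [-0.2, -0.1, 0.5]
width: 0.0497
finger_force: 0.0
```

```bash
python3 - <<'E'
from h import *
im,d,p,W=cam("wrist"); P=pts(d,p,W); print(read_state()["tcp_pos"],read_state()["width"])
t=(P[...,2]>.084)&(P[...,2]<.11)&(abs(P[...,0]-.487)<.04)&(abs(P[...,1]+.156)<.04)
q=P[t]; print(t.sum(),np.median(q[:,2]),cv2.minAreaRect((q[:,:2]*1000).astype(np.float32)))
E
```

```text
[ 0.48794808 -0.15603821  0.22663054] 0.05095766267324355
1181 0.09624015892289162 ((485.61224365234375, -156.33734130859375), (25.7030086517334, 39.65816879272461), 78.57984161376953)
```

The pack has popped up: its top is at 0.0962, 21 mm above the rim. Going down to grip it.

Call:
move_arm([
  [[-0.001,0,0.03,0,0,0],[0,0,0.03,0,0,0],[0,0,0.03,0,0,0],[0,0,0.025,0,0,0],[0,0,0.012,0,0,0],[0,0,0.008,0,0,0],[0,0,0,0,0,0]],
])

```text
t: 6.35
tcp_pos: [0.4855, -0.1559, 0.0884]
tool_rot: [0.995, -0.096, -0.001, 0.0]
contact_force: [0.0, 0.1, 0.4]
width: 0.0525
finger_force: 0.0
```

Call:
move_arm([
  [[0,0,0,0,0,0]],
])

```text
t: 6.45
tcp_pos: [0.4864, -0.1559, 0.0898]
tool_rot: [0.995, -0.096, 0.0, 0.0]
contact_force: [0.5, -0.8, 0.4]
width: 0.0522
finger_force: 0.0
```

Call:
move_arm([
  [[0,0,0.004,0,0,0],[0,0,0,0,0,0]],
])

```text
t: 6.65
tcp_pos: [0.486, -0.1559, 0.0854]
tool_rot: [0.995, -0.096, 0.0, -0.0]
contact_force: [-0.4, -0.2, -0.2]
width: 0.0523
finger_force: 0.0
```

Call:
move_arm([
  [[0,0,0,0,0,0],[0,0,0,0,0,0],[0,0,0,0,0,0],[0,0,0,0,0,0],[0,0,0,0,0,0],[0,0,0,0,0,0]],
], hand=1)

```text
t: 7.25
tcp_pos: [0.4859, -0.1559, 0.0851]
tool_rot: [0.995, -0.096, 0.0, -0.0]
contact_force: [1.2, -0.0, 1.2]
width: 0.0255
finger_force: 29.9
```

Call:
move_arm([
  [[0,0,-0.005,0,0,0],[0,0,-0.02,0,0,0],[0,0,-0.03,0,0,0],[0,0,-0.03,0,0,0],[0,0,-0.03,0,0,0],[0,0,-0.03,0,0,0],[0,0,-0.02,0,0,0],[0,0,0,0,0,0]],
])

```text
t: 8.05
tcp_pos: [0.4872, -0.1561, 0.2534]
tool_rot: [0.995, -0.096, 0.003, -0.0]
contact_force: [0.5, 0.6, -1.6]
width: 0.0257
finger_force: 29.9
```

Call:
move_arm([
  [[-0.0107,-0.0424,0,0,0,0],[-0.0107,-0.0424,0,0,0,0],[-0.0107,-0.0424,0,0,0,0],[-0.0107,-0.0424,0,0,0,0],[-0.0107,-0.0424,0,0,0,0],[-0.0107,-0.0424,0,0,0,0],[-0.0107,-0.0424,0,0,0,0],[0,0,0,0,0,-7]],
])

```text
t: 8.85
tcp_pos: [0.4683, 0.1536, 0.249]
tool_rot: [0.999, -0.033, -0.0, 0.0]
contact_force: [0.1, -1.5, -2.5]
width: 0.0259
finger_force: 29.9
```

Call:
move_arm([
  [[0,0,0,0,0,-8],[0,0,0,0,0,-8],[0,0,0,0,0,0],[0,0,0,0,0,0],[0,0,0,0,0,0]],
])

```text
t: 9.35
tcp_pos: [0.4688, 0.1495, 0.2498]
tool_rot: [0.995, 0.103, -0.0, 0.0]
contact_force: [0.1, -0.3, -0.9]
width: 0.0256
finger_force: 29.9
```

```bash
python3 - <<'E'
from h import *
s=read_state();print(s["tcp_pos"],Ro.from_quat(s["tool_rot"]).as_matrix().round(3).tolist(),s["width"])
im,d,p,W=cam("wrist"); save("w2.png",im); np.savez("w2.npz",im=im,d=d,W=W,k=[p["fx"],p["fy"],p["cx"],p["cy"]])
im,d,p,W=cam("side"); np.savez("side2.npz",im=im,d=d,W=W,k=[p["fx"],p["fy"],p["cx"],p["cy"]])
E
```

```text
[0.46879968 0.14951694 0.2497612 ] [[0.979, 0.205, -0.0], [0.205, -0.979, -0.0], [-0.001, 0.0, -1.0]] 0.025571988369779468
```

View pics/w2.png

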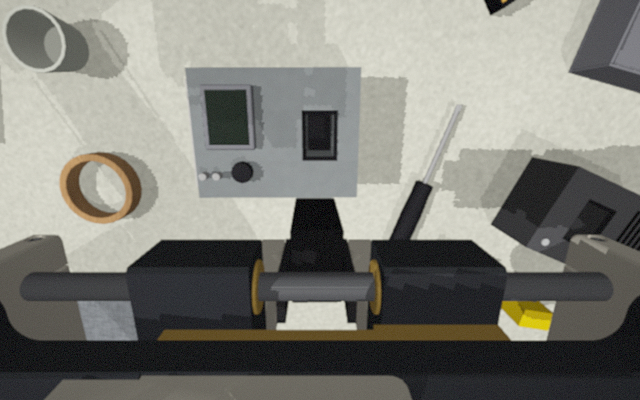

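The wrist view shows the empty tester bay at about (320,135), the display at (230,117), the dial at (242,172), and the held pack's lower end at (318,200). Measuring the mouth against the pack.

```bash
python3 - <<'E'
from h import *
z=np.load("w2.npz"); im=z["im"]; d=z["d"]; W=z["W"]; p=dict(zip(["fx","fy","cx","cy"],z["k"])); P=pts(d,p,W)
g=im.max(2); m=np.zeros(g.shape,np.uint8); roi=np.s_[98:175,292:350]; m[roi]=g[roi]<85
c=max(cv2.findContours(m,0,2)[0],key=cv2.contourArea); r=cv2.minAreaRect(c); print(r,g[135,296:346:1].tolist())
ctr=onz(p,W,*r[0],.075)
print("rim",np.median(P[75:100,305:345,2]), "mouth",ctr)
B=np.array([onz(p,W,*b,.075)[:2]*1000 for b in cv2.boxPoints(r)],np.float32); print(cv2.minAreaRect(B),B.round(1).tolist())
# box outline
t=(abs(P[...,2]-.075)<.005)&(abs(P[...,0]-.52)<.12)&(abs(P[...,1]-.2)<.14); t[196:]=0
print("box",cv2.minAreaRect((P[t][:,:2]*1000).astype(np.float32)))
# pack front face
s=P[205:235,297:342]; R=np.array([[.979,.205],[.205,-.979]]); q=(s.reshape(-1,3)-[.4688,.1495,.2498]); k=(q[:,2]<0)&(q[:,2]>-.06)
a=q[:,:2]@R.T; print("pack", k.sum(), np.percentile(a[k,0],[10,50,90]),np.percentile(a[k,1],[1,50,99]),q[k,2].min())
e=ctr[:2]-np.array([.4688,.1495]); print("to go tool",R@e)
z=np.load("side2.npz"); p2=dict(zip(["fx","fy","cx","cy"],z["k"]));W2=z["W"]
o=W2[:3,:3].T@(ctr-W2[:3,3]); print("side px",o[:2]/o[2]*p2["fx"]+[p2["cx"],p2["cy"]])
im2=z["im"]; cv2.imwrite("pics/side2.png",cv2.resize(im2[190:300,220:380],None,fx=4,fy=4,interpolation=2)[...,::-1])
E
```

```text
((319.5, 135.0), (48.0, 35.0), 90.0) [147, 151, 151, 153, 151, 133, 84, 38, 26, 40, 56, 54, 36, 39, 34, 37, 34, 35, 33, 36, 34, 34, 34, 36, 34, 34, 40, 32, 33, 32, 32, 26, 29, 36, 41, 71, 83, 80, 45, 29, 56, 106, 146, 153, 153, 153, 155, 156, 154, 154]
rim 0.07520663878014794 mouth [0.51915584 0.15636691 0.075     ]
((518.677490234375, 156.18809509277344), (47.98766326904297, 36.50651931762695), 11.817004203796387) [[538.5, 178.39999389648438], [545.7000122070312, 144.10000610351562], [498.8999938964844, 133.39999389648438], [491.5, 169.10000610351562]]
box ((510.33953857421875, 200.27198791503906), (128.01382446289062, 170.5845489501953), 11.835619926452637)
pack 711 [0.0187922  0.01904608 0.01929667] [-0.01073534  0.0010635   0.01249302] -0.03176554925312236
to go tool [0.05070608 0.00360025]
side px [295.72515504 230.65536725]
```

View pics/side2.png

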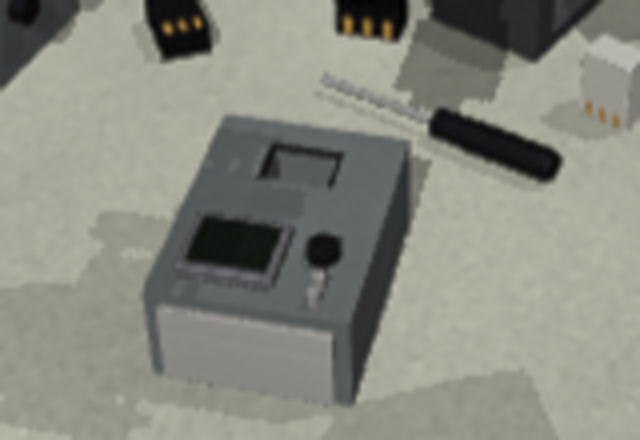

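The side view confirms the mouth: crop (302,165), reprojected (295.7,230.7). The box outline and bay agree at (0.519,0.156), yaw 11.8°. Going above it and down to just over the rim.

Call:
move_arm([
  [[0.026,0.0015,0,0,0,0],[0.0257,0.0015,0,0,0,0],[0,0,0.03,0,0,0],[0,0,0.03,0,0,0],[0,0,0.03,0,0,0],[0,0,0.02,0,0,0],[0,0,0,0,0,0],[0,0,0,0,0,0]],
])

```text
t: 10.25
tcp_pos: [0.5205, 0.1575, 0.1405]
tool_rot: [0.995, 0.104, 0.0, 0.0]
contact_force: [-0.1, 0.4, -1.1]
width: 0.0252
finger_force: 29.9
```

Call:
move_arm([
  [[0,0,0,0,0,0],[0,0,0,0,0,0]],
])

```text
t: 10.45
tcp_pos: [0.5209, 0.158, 0.1415]
tool_rot: [0.995, 0.104, 0.001, -0.001]
contact_force: [0.0, 0.1, -1.5]
width: 0.026
finger_force: 29.9
```

```bash
python3 - <<'E'
from h import *
s=read_state(); print(s["tcp_pos"],s["tool_rot"].round(4),s["contact_force"],s["width"])
im,d,p,W=cam("side"); save("side3.png",cv2.resize(im[170:300,220:380],None,fx=4,fy=4,interpolation=2))
E
```

```text
[0.52086437 0.15802742 0.14150909] [ 9.945e-01  1.045e-01  1.100e-03 -6.000e-04] [ 0.02969174  0.1179401  -1.48615223] 0.025964910248843027
```

View pics/side3.png

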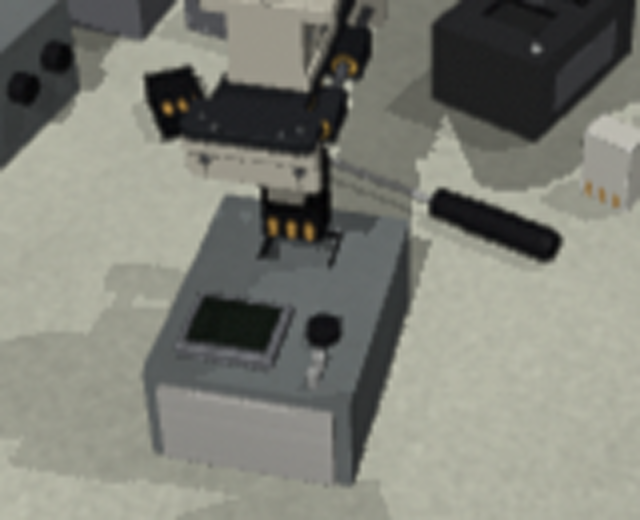

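The pack hangs just above the tester's mouth and lines up with it, its lower edge at crop (297,232). Lowering in small steps, watching the force.

Call:
move_arm([
  [[-0.0005,0.0004,0.005,0,0,0],[0,0,0.005,0,0,0],[0,0,0.003,0,0,0],[0,0,0,0,0,0]],
])

```text
t: 10.9
tcp_pos: [0.5193, 0.1568, 0.1263]
tool_rot: [0.995, 0.104, -0.001, 0.0]
contact_force: [0.8, 0.6, -2.5]
width: 0.0255
finger_force: 29.9
```

Call:
move_arm([
  [[0,0,0.002,0,0,0],[0,0,0.002,0,0,0],[0,0,0,0,0,0]],
])

```text
t: 11.2
tcp_pos: [0.5196, 0.157, 0.1228]
tool_rot: [0.995, 0.105, -0.0, 0.0]
contact_force: [-0.3, 0.3, 0.2]
width: 0.0259
finger_force: 29.9
```

Call:
move_arm([
  [[0,0,0.002,0,0,0],[0,0,0.002,0,0,0],[0,0,0,0,0,0]],
])

```text
t: 11.5
tcp_pos: [0.5197, 0.1569, 0.1189]
tool_rot: [0.995, 0.105, -0.0, 0.0]
contact_force: [0.3, -1.0, -1.0]
width: 0.0257
finger_force: 29.9
```

Call:
move_arm([
  [[0,0,0.002,0,0,0],[0,0,0.002,0,0,0],[0,0,0.002,0,0,0],[0,0,0.002,0,0,0],[0,0,0,0,0,0]],
])

```text
t: 12.0
tcp_pos: [0.5195, 0.1569, 0.1106]
tool_rot: [0.995, 0.105, -0.0, 0.0]
contact_force: [0.3, -1.7, -2.0]
width: 0.0255
finger_force: 29.8
```

Call:
move_arm([
  [[0,0,0.003,0,0,0],[0,0,0.003,0,0,0],[0,0,0.003,0,0,0],[0,0,0.003,0,0,0],[0,0,0,0,0,0]],
])

```text
t: 12.5
tcp_pos: [0.5194, 0.1569, 0.0984]
tool_rot: [0.995, 0.104, -0.0, 0.0]
contact_force: [0.1, -1.8, -2.6]
width: 0.0259
finger_force: 29.8
```

Call:
move_arm([
  [[0,0,0.003,0,0,0],[0,0,0.003,0,0,0],[0,0,0.002,0,0,0],[0,0,0,0,0,0]],
])

```text
t: 12.9
tcp_pos: [0.5195, 0.157, 0.0906]
tool_rot: [0.995, 0.104, -0.0, 0.0]
contact_force: [1.9, -2.0, -2.3]
width: 0.0258
finger_force: 29.8
```

Call:
move_arm([
  [[0,0,0.002,0,0,0],[0,0,0.002,0,0,0],[0,0,0,0,0,0]],
])

```text
t: 13.2
tcp_pos: [0.5196, 0.157, 0.0868]
tool_rot: [0.995, 0.104, -0.0, 0.0]
contact_force: [1.6, -2.5, -2.9]
width: 0.0258
finger_force: 29.8
```

Call:
move_arm([
  [[0,0,0,0,0,0],[0,0,0,0,0,0],[0,0,0,0,0,0],[0,0,-0.01,0,0,0],[0,0,-0.03,0,0,0],[0,0,-0.04,0,0,0],[0,0,-0.04,0,0,0],[0,0,0,0,0,0]],
], hand=-0.1)

```text
t: 14.0
tcp_pos: [0.5227, 0.1585, 0.214]
tool_rot: [0.994, 0.105, 0.005, -0.002]
contact_force: [0.0, 0.3, -1.1]
width: 0.0484
finger_force: 0.0
```

Call:
move_arm([
  [[0,0,0,0,0,0],[0,0,0,0,0,0],[0,0,0,0,0,0],[0,0,0,0,0,0],[0,0,0,0,0,0]],
], hand=1)

```text
t: 14.5
tcp_pos: [0.5196, 0.1569, 0.2064]
tool_rot: [0.995, 0.105, -0.001, 0.0]
contact_force: [0.4, 1.3, 0.5]
width: 0.014
finger_force: 0.0
```

```bash
python3 - <<'E'
from h import *
s=read_state(); im,d,p,W=cam("wrist"); P=pts(d,p,W); print(s["tcp_pos"],s["width"])
t=(P[...,2]>.084)&(P[...,2]<.11)&(abs(P[...,0]-.519)<.035)&(abs(P[...,1]-.157)<.03)
q=P[t]; print(t.sum(),np.median(q[:,2]),cv2.minAreaRect((q[:,:2]*1000).astype(np.float32)))
E
```

```text
[0.51956238 0.1569306  0.20642833] 0.01396117608461663
1389 0.09633410032362744 ((518.7301025390625, 157.08425903320312), (40.0854377746582, 25.560911178588867), 12.091995239257812)
```

The pack stands in the tester bay with its top at 0.0963, centred. Now pressing it with shut fingers.

Call:
move_arm([
  [[0,0,0.025,0,0,0],[0,0,0.025,0,0,0],[0,0,0.025,0,0,0],[0,0,0.015,0,0,0],[0,0,0.006,0,0,0],[0,0,0,0,0,0],[0,0,0,0,0,0]],
], hand=1)

```text
t: 15.25
tcp_pos: [0.5202, 0.1573, 0.1117]
tool_rot: [0.995, 0.105, 0.0, -0.0]
contact_force: [0.8, -0.1, -0.0]
width: 0.0002
finger_force: 0.0
```

Call:
move_arm([
  [[0,0,0.001,0,0,0],[0,0,0.001,0,0,0],[0,0,0.001,0,0,0],[0,0,0.001,0,0,0],[0,0,0,0,0,0]],
])

```text
t: 15.75
tcp_pos: [0.5197, 0.157, 0.107]
tool_rot: [0.995, 0.104, -0.0, 0.0]
contact_force: [-0.4, 1.1, 0.2]
width: 0.0006
finger_force: 0.0
```

Call:
move_arm([
  [[0,0,0.001,0,0,0],[0,0,0.001,0,0,0],[0,0,0.001,0,0,0],[0,0,0.001,0,0,0],[0,0,0,0,0,0]],
])

```text
t: 16.25
tcp_pos: [0.5198, 0.1571, 0.1031]
tool_rot: [0.995, 0.105, 0.0, 0.0]
contact_force: [-1.7, -0.3, 2.3]
width: 0.0004
finger_force: 1.1
```

Call:
move_arm([
  [[0,0,0.001,0,0,0],[0,0,0.001,0,0,0],[0,0,0.001,0,0,0],[0,0,0.001,0,0,0],[0,0,0,0,0,0]],
])

```text
t: 16.75
tcp_pos: [0.5198, 0.1571, 0.099]
tool_rot: [0.995, 0.105, 0.0, 0.0]
contact_force: [-1.3, -0.5, 3.5]
width: 0.0005
finger_force: 1.7
```

Call:
move_arm([
  [[0,0,0.001,0,0,0],[0,0,0.001,0,0,0],[0,0,0.001,0,0,0],[0,0,0.001,0,0,0],[0,0,0.001,0,0,0],[0,0,0.001,0,0,0],[0,0,0,0,0,0]],
])

```text
t: 17.45
tcp_pos: [0.5198, 0.1571, 0.093]
tool_rot: [0.995, 0.105, 0.0, 0.0]
contact_force: [-1.9, -0.1, 4.2]
width: 0.0007
finger_force: 2.5
```

Call:
move_arm([
  [[0,0,0.001,0,0,0],[0,0,0,0,0,0]],
])

```text
t: 17.65
tcp_pos: [0.5198, 0.1571, 0.0921]
tool_rot: [0.995, 0.105, 0.0, -0.0]
contact_force: [-1.0, -0.4, 5.9]
width: 0.0006
finger_force: 2.6
```

Call:
move_arm([
  [[0,0,0.0007,0,0,0],[0,0,0,0,0,0]],
])

```text
t: 17.85
tcp_pos: [0.5198, 0.1571, 0.0914]
tool_rot: [0.995, 0.105, 0.0, -0.0]
contact_force: [-1.3, -0.7, 5.1]
width: 0.0005
finger_force: 2.5
```

Call:
move_arm([
  [[0,0,0.0007,0,0,0],[0,0,0,0,0,0]],
])

```text
t: 18.05
tcp_pos: [0.5198, 0.1571, 0.0907]
tool_rot: [0.995, 0.105, 0.0, -0.0]
contact_force: [-1.6, -0.7, 5.3]
width: 0.0006
finger_force: 2.6
```

Call:
move_arm([
  [[0,0,0.0007,0,0,0],[0,0,0,0,0,0]],
])

```text
t: 18.25
tcp_pos: [0.5199, 0.1571, 0.0903]
tool_rot: [0.995, 0.105, 0.0, 0.0]
contact_force: [-2.1, 0.4, 7.2]
width: 0.0005
finger_force: 4.0
```

Call:
move_arm([
  [[0,0,0.0007,0,0,0],[0,0,0,0,0,0]],
])

```text
t: 18.45
tcp_pos: [0.52, 0.1571, 0.09]
tool_rot: [0.995, 0.105, 0.0, 0.0]
contact_force: [-3.5, -0.2, 11.4]
width: 0.0003
finger_force: 5.8
```

The stop is felt at 11 N. Letting go slowly, then checking.

Call:
move_arm([
  [[0,0,-0.002,0,0,0],[0,0,-0.004,0,0,0],[0,0,-0.01,0,0,0],[0,0,-0.025,0,0,0],[0,0,-0.04,0,0,0],[0,0,-0.04,0,0,0],[0,0,0,0,0,0],[0,0,0,0,0,0]],
])

```text
t: 19.25
tcp_pos: [0.52, 0.1574, 0.2116]
tool_rot: [0.995, 0.104, 0.001, -0.001]
contact_force: [-0.4, 0.5, -1.1]
width: 0.0003
finger_force: 0.0
```

Call:
move_arm([
  [[0,0,0,0,0,0],[0,0,0,0,0,0],[0,0,0,0,0,0]],
])

```text
t: 19.55
tcp_pos: [0.5193, 0.1568, 0.2093]
tool_rot: [0.995, 0.104, -0.001, 0.0]
contact_force: [-1.1, 0.4, -0.1]
width: 0.0005
finger_force: 0.0
```

```bash
python3 - <<'E'
from h import *
s=read_state(); im,d,p,W=cam("wrist"); P=pts(d,p,W); print(s["t"],s["tcp_pos"],s["contact_force"])
t=(P[...,2]>.0785)&(P[...,2]<.11)&(abs(P[...,0]-.519)<.03)&(abs(P[...,1]-.157)<.025)
q=P[t]; print(t.sum(),np.median(q[:,2]),cv2.minAreaRect((q[:,:2]*1000).astype(np.float32)))
save("w4.png",im)
E
```

```text
19.55 [0.51933658 0.1568101  0.20927654] [-1.08689905  0.39688761 -0.058503  ]
1243 0.08645952243765787 ((518.6806640625, 156.6665496826172), (40.29876708984375, 25.5257568359375), 11.639042854309082)
```

View pics/w4.png

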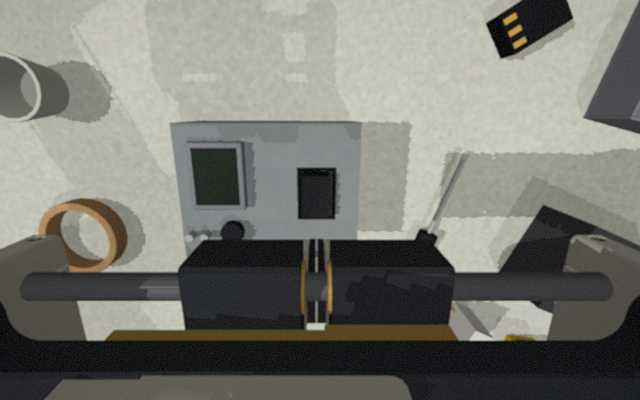

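The picture shows the pack seated in the tester bay at (316,193), with its top at 0.0865. That is 10 mm down and 4 mm above the stop, so it is locked and steady, and nothing around it has moved.

```bash
python3 -c "
from plant import *
print(sign_off())"
```

```text
the job is handed in; nothing more can be done
None
```

The battery is out of the charger and latched down in the tester bay, sitting about 10 mm below its released height; the highest force reading while pressing was about 11 N, it took 19.6 s, and the job is handed in.

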